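# Seat the grating disc on the food processor's keyed drive

## Robot

A 6-joint arm with a two-finger parallel gripper is mounted at the origin on a cart in front of the work surface, level with it; the furniture and walls round the work are solid. World frame = base frame: x ahead of the robot, y to its left, z up, the work surface at z = 0. Lengths are in m, angles in rad, forces in N, time in s.
With the tool pointing down it reaches from about 0.4 to 0.825 m from the base axis. Payload 7 kg.
Tool frame: the origin (TCP) lies at the very end of the fingers, on their centre line; the grasp point (between the pads) lies 19 mm behind it; z points along the fingers, y is the line along which they close (so a half turn about z gives the same grasp; the last joint's range is limited). The gripper opens to 88 mm and grips with 3 to 60 N. Pads are 19 mm wide; open, the fingers measure 130 mm over their backs; the gripper's body (78 mm by 193 mm) begins 47 mm behind the grasp point.
Start: joints at [-0.881, 0.359, 0.012, 0, -1.224, -0.288], TCP at [0.264, -0.621, 0.199] pointing down, gripper open.
Joint ranges: [-3.07, 3.07], [-1.43, 2.12], [-1.02, 1.25], [-3.03, 1.67], [-3.05, -0], [-3.03, 3.03]. Speed limits (rad/s): [2.39, 2.39, 3.01, 3.14, 3.14, 3.14].

## Interface

Orientations are given as a rotation vector (axis times angle).
In Python, from workcell import observe, viewer, job, recognise gives the robot as it stands.
- The arm moves only by the shell command python3 -m pendant 'ROWS' [OPENING] [FORCE]. ROWS is text: rows parted by semicolons, each of 4 numbers parted by spaces: the shift along the tool's x, y, z in cm, then the turn about the tool's z in rad. In form: tx ty tz twist; .... A call has exactly 5 rows; each row shifts and turns the commanded pose from where the row before left it, along the tool's axes as they then stand; what a row does not reach is not made up. A row lasts 1/10 s, in which the tool goes at most 50 mm and 8.59 degrees, less where a joint would pass 70% of its speed; a pose out of reach is approached as far as the arm can. A call is refused whole if a number of a shift passes 5 or a number of a turn 0.15, either way. A call with a gripper value outside its range is refused whole. OPENING is the opening, from -1 (shut) to 1 (fully open), so that 0 is half open, set as the call begins (- or left out, the last holds). The fingers move at their own pace and stop on an object; FORCE is the grip in N (left out, the last holds). Time passes only in rows, so rows that do not move let the fingers close, or fill a call up. It gives the time, the measured TCP pose, the force, the opening and the grip force at its end, in the units of the state.
- observe(): the state, without advancing time (a new reading comes with each control period).
- viewer.grab_frame(name): name is "scene" or "top" or "wrist"; returns a dict with "frame" (420x560x3 uint8, blue, green, red), "range_z" (420x560 float32, m along the optical axis (not along the pixel's ray), 0 where there is no reading), "vertical_fov" (degrees; the focal length in pixels is half the picture's height over the tangent of half this angle, whatever the lens; pixels are square), "cx", "cy" (the principal point, pixels), "dist_coeffs" ([k1, k2, p1, p2, k3] as OpenCV has them; the pictures are not rectified), "R" (3x3) and "t" (3): a world point X has camera coordinates R X + t. Camera axes: x right, y down, z forward; pixel columns grow to the right and rows downward; lengths in m; the calibration is good to about 2 mm. A picture is of the moment at which its call begins.
- job.finish_job(): hands the job in; it is judged then, once.
Trained networks look in a picture, given as the dict that the camera call returned (one of the last four; its "shot" number tells which), for a name from the list of things; names that differ only in an ending like _2 or _b are one class to them, and where a whole thing is asked for, a point or a joint stands for the part that bears it (a point fixed in the world has none). Each returns a list of dicts, best first, with "confidence" (0 to 1); they miss things now and then, are a little off and sometimes report something else, mostly with a low value. They report only what shows in the picture. A call takes as long as a camera call. They do not tell look-alikes from the thing itself.
- recognise(picture, name): "box" ([centre column, centre row, width, height] in pixels, round what is visible of it).
The state is a dict: "t": time; "qpos": joint angles; "joint_vel": joint speeds; "joint_efforts": joint torques, N m; "position": TCP position; "tcp_rot": TCP orientation; "wrist_force": force on the tool from outside, world axes, zero at the start; "moment": the same for the moment, N m; "gripper_width": finger opening in m; "grasp_force": force on a finger pad.
Only numpy, scipy, OpenCV 4.12 (cv2) and the standard library are available. Lean on these libraries where they do the work, as an engineer would, in place of code of your own. Each camera call takes 0.05 s, during which the arm holds its last target. There are 200 camera calls.

## Task

Fit the disc with the orange grip onto the drive shaft in the food processor's bowl. Lower it upright over the shaft until it stops on the shaft's key, then keep it pressed down lightly and turn it until its keyway drops over the key, and push it down so that it sits fully home; let go of it there. Never force it down hard, and leave the blue disc and everything else standing where it is.

Things in the scene. Friction and masses are not known exactly. Their poses are not given: they have to be found in the camera images.
- grating_disc: Loose grating disc with orange bar grip, 110 mm across, 86 mm high, 0.2 to 0.35 kg, standing upright on its hub. Origin: centre of the hub's underside, z up. Black hub 48 mm across, z 0 to 32, with a round bore 21 mm across, 32 mm deep, open below; toothed steel plate z 32 to 36; collar 48 mm across to z 39; bar grip on top to z 86. +x points to the keyway.
- grip (a point): Middle of the grating disc's orange bar grip, on the disc's axis, 62 mm above the hub's underside. The bar is 46 mm long (disc's x), 24 mm wide (disc's y), z 36 to 86, with flat parallel sides.
- keyway (a point): The grating disc's only keyway, at the hub's underside, 14 mm from the axis toward the disc's +x. It is a slot 7.6 mm wide in the bore's wall, open below, 32 mm high, reaching 21 mm from the axis. A white stripe on the bar and one on the plate point its way. At the start it faces the robot within 35 degrees.
- slicing_disc: The slicing disc, a bystander to leave alone: same outer shape and size as the grating disc, but with a blue bar grip and two dark slots in the plate. Either disc may be the left one. Origin: centre of the hub's underside.
- processor: Food processor, fixed: white motor housing 185 (x) by 170 (y) mm, 58 mm high, on it a low clear open bowl 148 mm across with its rim at z 95. Origin on the worktop under the drive shaft's axis, z up. Its front (grey dial, red mark) is toward its -x and faces the robot within 25 degrees.
- seat (a point): Centre of the round grey seat in the bowl, 58 mm across, 70 mm above the worktop, on the shaft's axis, axes as the processor's. The disc's underside rests here when fully home. Press the disc on shaft, key or seat with less than 40 N.
- shaft_top (a point): Top of the steel drive shaft: 33 mm above the seat, 19.5 mm in diameter, the last 4 mm bevelled to 12 mm across. One key 6 mm wide stands out of its side to 18 mm from the axis, from the seat up to 18 mm above it: with the keyway elsewhere the disc's underside stops there. The shaft is braked (0.25 N m): it stays put under a disc pressed with up to 10 N.
- front_mark (a point): Small red mark at the front of the bowl's rim, 77 mm from the shaft's axis, 95 mm above the worktop. The key's direction is not measured: seen from the shaft's axis it lies anywhere within 40 degrees to either side of this mark.
- mug: Green and white mug, 78x116x101 mm, at the back. Bystander, loose.
- sugar: White porcelain sugar bowl with lid, 95x95x114 mm, at the back. Bystander, loose.
- salt: Salt shaker of glass and metal, 44x44x90 mm, at the back. Bystander, loose.
- cup: White porcelain tea cup, 97x118x70 mm, at the right. Bystander, loose.
Mind the look-alikes: they are no part of the job. What is shaped like the grating_disc but yellow is not meant.

How it is judged:
On the way:
1. the grating disc stands upright over the shaft, stopped by the key or about to pass it (z of grating_disc in the frame of seat between 0.008 and 0.026 m and horizontal distance between grating_disc and seat below 0.005 m and angle between grating_disc's own z axis and vertical below 0.2 rad).
At the end, for the whole second after the job is handed in: The grating disc is fully home on the shaft: its underside within 3 mm of the seat, centred within 4 mm, upright within 3.4 degrees, at rest and let go (z of grating_disc in the frame of seat below 0.003 m and horizontal distance between grating_disc and seat below 0.004 m and angle between grating_disc's own z axis and vertical below 0.06 rad and linear speed of grating_disc below 0.02 m/s and contact force between the fingers and grating_disc below 0.1 N); the robot touches nothing.
It fails at once if the grating disc is forced onto the food processor with more than 40 N (contact force between grating_disc and processor above 40 N).
It fails at once if the blue disc or another bystander is shifted by more than 25 mm (distance of any of mug, sugar, salt, cup, slicing_disc from where it was at the start of the episode above 0.025 m).
It fails at once if a bystander is tipped (angle between any of mug, sugar, salt, cup, slicing_disc's own z axis and vertical above 0.3 rad).
It also fails if it takes over 64 s, if anything falls off the work surface, if the arm or the gripper's body presses on something with over 40 N, if the wrist force passes 120 N, or if a joint passes its speed limit or range.

## Working session

There is one attempt and no reset: what is moved stays moved. The work goes in short steps, Python scripts to look and compute and a shell command to move; the robot and the scene stay as the last step left them, time stands still between calls to the robot, and variables do not carry over. Pictures are saved under pics/ and viewed, at most 10 in all, crops included, and the job is handed in when it is done.

```bash
mkdir -p pics; ls; cat > h.py <<'E'
import numpy as np, cv2
from workcell import observe, viewer, job, recognise
def K(p):
    f=p["frame"].shape[0]/2/np.tan(np.radians(p["vertical_fov"])/2)
    return np.array([[f,0,p["cx"]],[0,f,p["cy"]],[0,0,1.]])
def rays(p,uv):
    u=cv2.undistortPoints(np.array(uv,float).reshape(-1,1,2),K(p),np.array(p["dist_coeffs"],float)).reshape(-1,2)
    return np.c_[u,np.ones(len(u))]
def world(p,uv,z=None):
    "points by depth (z None) or on plane z"
    R,t=np.array(p["R"]),np.array(p["t"]).ravel()
    r=rays(p,uv)@R; c=-R.T@t
    if z is None:
        d=np.array([p["range_z"][int(round(v)),int(round(u))] for u,v in uv])
    else: d=(z-c[2])/r[:,2]
    return c+r*d[:,None]
def pix(p,X):
    R,t=np.array(p["R"]),np.array(p["t"],float).ravel()
    return cv2.projectPoints(np.array(X,float).reshape(-1,1,3),cv2.Rodrigues(R)[0],t,K(p),np.array(p["dist_coeffs"],float))[0].reshape(-1,2)
def cloud(p):
    h,w=p["range_z"].shape
    uv=np.stack(np.meshgrid(np.arange(w),np.arange(h)),-1).reshape(-1,2)
    R,t=np.array(p["R"]),np.array(p["t"]).ravel()
    d=p["range_z"].reshape(-1,1)
    X=(rays(p,uv)*d-t)@R
    X[d[:,0]==0]=np.nan
    return X.reshape(h,w,3)
E
python3 - <<'E'
from h import *
ps={n:viewer.grab_frame(n) for n in("scene","top")}
for n,p in ps.items():
    cv2.imwrite(f"pics/{n}0.png",p["frame"])
    np.save(f"{n}0.npy",p,allow_pickle=True)
    for k in("grating_disc","slicing_disc","processor","front_mark","keyway"):
        try: print(n,k,[(np.round(r["box"]).tolist(),round(r["confidence"],2)) for r in recognise(p,k)][:4])
        except Exception as e: print(k,e)
s=observe();print(s)
E
```

```text
pics
scene grating_disc [([273.0, 239.0, 34.0, 24.0], 0.9), ([217.0, 336.0, 44.0, 42.0], 0.63)]
scene slicing_disc [([225.0, 274.0, 35.0, 30.0], 0.7), ([365.0, 168.0, 25.0, 27.0], 0.65)]
scene processor [([326.0, 203.0, 72.0, 57.0], 0.75)]
scene front_mark [([326.0, 202.0, 73.0, 57.0], 0.78)]
scene keyway [([272.0, 236.0, 32.0, 29.0], 0.96), ([218.0, 338.0, 49.0, 33.0], 0.61)]
top grating_disc [([123.0, 249.0, 36.0, 40.0], 0.74), ([249.0, 218.0, 42.0, 39.0], 0.69)]
top slicing_disc [([181.0, 211.0, 43.0, 35.0], 0.77)]
top processor []
top front_mark [([335.0, 227.0, 74.0, 77.0], 0.71)]
top keyway [([244.0, 218.0, 38.0, 30.0], 0.78), ([120.0, 253.0, 34.0, 36.0], 0.63)]
{'t': 0.6, 'qpos': array([-8.80888340e-01,  3.58540649e-01,  1.18573896e-02, -1.54423099e-05,
       -1.22410291e+00, -2.88086912e-01]), 'joint_vel': array([ 0.00119113,  0.00083331, -0.00088568,  0.00258509,  0.00095221,
       -0.0019364 ]), 'joint_efforts': array([ 4.70199939e-04, -5.81989753e+01,  2.93178195e+01,  6.99981004e+00,
        1.23340054e-02, -2.86668728e-05]), 'position': array([ 0.26394309, -0.62120284,  0.19857829]), 'tcp_rot': array([-6.26929780e-01,  3.07838479e+00, -3.37279463e-06]), 'wrist_force': array([ 0.73914068, -0.00175689,  0.17765721]), 'moment': array([ 0.04911433, -0.00330264,  0.01547856]), 'grasp_force': 0.0, 'gripper_width': 0.08791044008847701}
```

```bash
python3 - <<'E'
import numpy as np,cv2
a=cv2.imread("pics/top0.png")[140:340,60:400]
b=cv2.imread("pics/scene0.png")[140:380,150:420]
A=cv2.resize(a,(800,470),interpolation=2); cv2.imwrite("pics/topc.png",A)
cv2.imwrite("pics/scenec.png",cv2.resize(b,(675,600),interpolation=2))
E
```

```text
(no output)
```

View pics/topc.png

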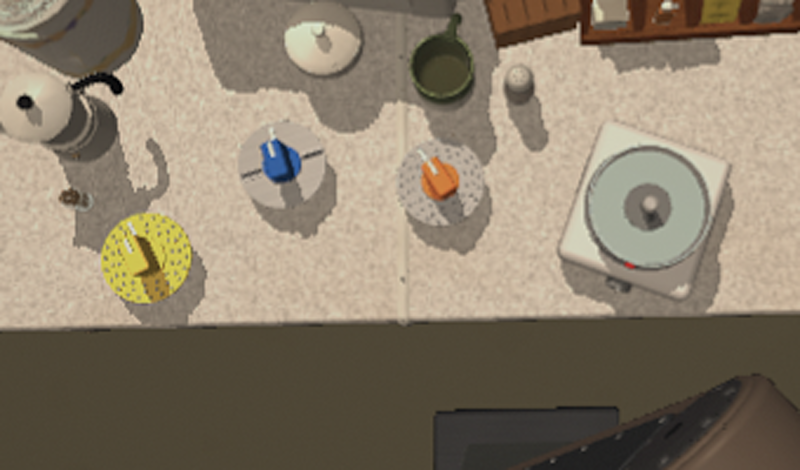

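View pics/scenec.png

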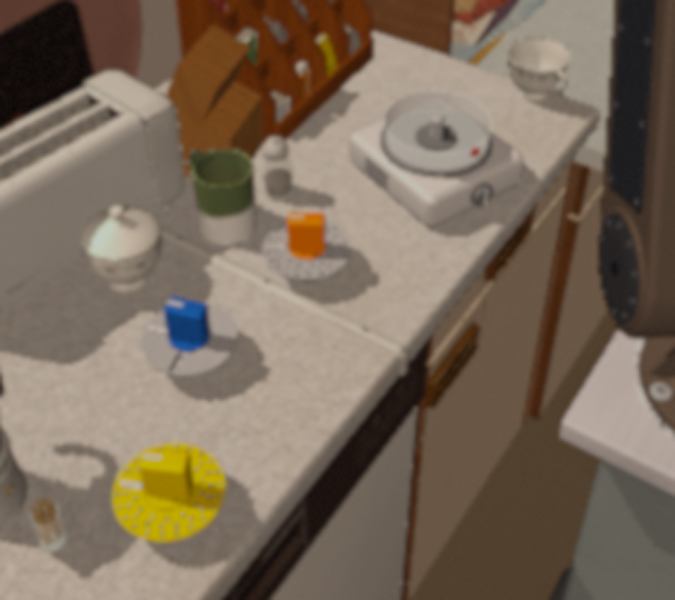

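The top crop shows three disc shapes: yellow at about (118,250), blue at (180,208) and orange at (246,217). I choose the orange one. The processor shaft is near (336,227) and the red mark near (328,252). Next I measure these.

```bash
python3 - <<'E'
from h import *
for n in("top","scene"):
    p=np.load(f"{n}0.npy",allow_pickle=True).item()
    X=cloud(p); hsv=cv2.cvtColor(p["frame"],cv2.COLOR_BGR2HSV)
    H,S,V=cv2.split(hsv)
    org=(H>5)&(H<17)&(S>190)&(V>120); org&=(X[...,2]>.03)&(X[...,2]<.1)
    P=X[org]; print(n,"orange",len(P),np.nanmedian(P,0),np.nanmin(P,0),np.nanmax(P,0))
    c=np.nanmedian(P,0)
    # plate points
    m=(np.hypot(X[...,0]-c[0],X[...,1]-c[1])<.075)&(abs(X[...,2]-.036)<.006)
    Q=X[m]; print(" plate",len(Q),cv2.minEnclosingCircle(Q[:,:2].astype(np.float32)))
    T=X[org&(X[...,2]>.078)]
    if len(T)>5: print(" bar top",len(T),cv2.minAreaRect((T[:,:2]*1000).astype(np.float32)))
    red=((H<6)|(H>174))&(S>150)&(V>120)&(abs(X[...,2]-.09)<.02)
    vs,us=np.nonzero(red); print(" red",len(us),us.mean(),vs.mean(),world(p,[(us.mean(),vs.mean())],.095),X[red].mean(0))
p=np.load("top0.npy",allow_pickle=True).item()
X=cloud(p)
print("cam",-np.array(p["R"]).T@np.array(p["t"]))
m=(X[...,2]>.045)&(X[...,2]<.066)
vs,us=np.nonzero(m); k=(us>280)&(us<380)&(vs>170)&(vs<280)
Q=X[vs[k],us[k]]; r=cv2.minAreaRect((Q[:,:2]*1000).astype(np.float32));print("housing",len(Q),r)
print("stripe px plate",world(p,[(60+425/2.35,140+158/2.35),(60+440/2.35,140+180/2.35)],.036), world(p,[(60+650/2.35,140+203/2.35)],.103))
E
```

```text
return np.nanmean(a, axis, out=out, keepdims=keepdims)
Traceback (most recent call last):
ValueError: zero-size array to reduction operation fmin which has no identity
```

```bash
python3 - <<'E'
from h import *
for n,o,s in(("top",(246,217),(336,227)),("scene",(272,234),(326,193))):
    p=np.load(f"{n}0.npy",allow_pickle=True).item()
    print(n,{k:np.round(p[k],3) for k in("vertical_fov","cx","cy","dist_coeffs","R","t")})
    print(p["range_z"][o[1],o[0]],(p["range_z"]>0).mean(),p["frame"][o[1],o[0]],cv2.cvtColor(p["frame"],cv2.COLOR_BGR2HSV)[o[1],o[0]])
    print(world(p,[o]),world(p,[o],.086),world(p,[s]))
E
```

```text
top {'vertical_fov': np.float64(48.252), 'cx': np.float64(277.823), 'cy': np.float64(204.139), 'dist_coeffs': array([0.014, 0.   , 0.   , 0.   , 0.   ]), 'R': array([[-0.022, -1.   ,  0.011],
       [-0.988,  0.02 , -0.152],
       [ 0.152, -0.015, -0.988]]), 't': array([0.041, 0.546, 1.325])}
1.3157278 0.995969387755102 [ 63 126 205] [ 13 177 205]
[[0.505394   0.12076828 0.08526521]] [[0.50530058 0.12072852 0.086     ]] [[ 0.47023286 -0.1283715   0.10363104]]
scene {'vertical_fov': np.float64(54.256), 'cx': np.float64(277.311), 'cy': np.float64(213.347), 'dist_coeffs': array([0.036, 0.   , 0.   , 0.   , 0.   ]), 'R': array([[-0.825, -0.565, -0.006],
       [-0.356,  0.528, -0.771],
       [ 0.439, -0.634, -0.636]]), 't': array([0.477, 0.223, 1.147])}
1.2397605 0.9962159863945578 [  0  77 163] [ 14 255 163]
[[0.50458226 0.13508951 0.06772118]] [[0.49290128 0.15134174 0.086     ]] [[ 0.46376579 -0.12367252  0.07909094]]
```

```bash
python3 - <<'E'
from h import *
np.set_printoptions(suppress=True,precision=4)
for n in("top","scene"):
    p=np.load(f"{n}0.npy",allow_pickle=True).item()
    X=cloud(p); H,S,V=cv2.split(cv2.cvtColor(p["frame"],cv2.COLOR_BGR2HSV))
    near=np.hypot(X[...,0]-.505,X[...,1]-.121)<.075
    T=X[near&(X[...,2]>.08)&(X[...,2]<.095)]
    print(n,"bartop",len(T),T.mean(0),cv2.minAreaRect((T[:,:2]*1000).astype(np.float32)))
    Q=X[near&(abs(X[...,2]-.036)<.006)]; print(" plate",len(Q),cv2.minEnclosingCircle(Q[:,:2].astype(np.float32)))
    red=((H<8)|(H>172))&(S>130)&(V>100)&(abs(X[...,2]-.09)<.02)&(np.hypot(X[...,0]-.46,X[...,1]+.13)<.12)
    vs,us=np.nonzero(red); print(" red",len(us),us.mean(),vs.mean(),world(p,[(us.mean(),vs.mean())],.095))
    w=near&(S<50)&(V>190); vs,us=np.nonzero(w); print(" white",np.c_[us,vs,X[w]][:14])
    sh=X[(np.hypot(X[...,0]-.465,X[...,1]+.128)<.03)&(X[...,2]>.09)&(X[...,2]<.11)]; print(" shaft",len(sh),sh)
    if n=="top":
        m=(X[...,2]>.05)&(X[...,2]<.064)&(np.hypot(X[...,0]-.465,X[...,1]+.128)<.15)
        print(" housing",cv2.minAreaRect((X[m][:,:2]*1000).astype(np.float32)))
E
```

```text
top bartop 122 [0.5114 0.1224 0.085 ] ((511.19921875, 122.3289794921875), (46.418949127197266, 22.382474899291992), 30.85235595703125)
 plate 887 ((0.5108668208122253, 0.12238842993974686), 0.05493097007274628)
 red 8 327.0 252.5 [[ 0.401  -0.1018  0.095 ]]
 white [[238.     198.       0.5743   0.1488  -0.0003]
 [239.     198.       0.5749   0.146   -0.0039]
 [241.     198.       0.5742   0.1398  -0.0005]
 [242.     198.       0.5738   0.1367   0.0015]
 [243.     198.       0.5742   0.1338  -0.0015]
 [239.     199.       0.5709   0.1457   0.0017]
 [240.     199.       0.5713   0.1429  -0.001 ]
 [241.     199.       0.5716   0.14    -0.0035]
 [242.     199.       0.572    0.1372  -0.0062]
 [243.     199.       0.5649   0.1316   0.0362]
 [237.     200.       0.569    0.1522  -0.0047]
 [238.     200.       0.5684   0.1489  -0.0012]
 [239.     200.       0.5685   0.146   -0.0025]
 [240.     200.       0.5622   0.1405   0.0355]]
 shaft 40 [[ 0.4793 -0.1239  0.098 ]
 [ 0.4792 -0.1267  0.0979]
 [ 0.4789 -0.1291  0.1009]
 [ 0.4788 -0.1319  0.1004]
 [ 0.4792 -0.1352  0.0969]
 [ 0.477  -0.1216
[... 1731 characters left out ...]
 0.4786 -0.1268  0.1002]
 [ 0.4758 -0.1286  0.1002]
 [ 0.474  -0.1323  0.0988]
 [ 0.4705 -0.1328  0.0999]
 [ 0.4688 -0.1369  0.0981]
 [ 0.4801 -0.1229  0.0978]
 [ 0.4772 -0.1245  0.098 ]
 [ 0.4749 -0.1273  0.0973]
 [ 0.4693 -0.1236  0.1018]
 [ 0.4675 -0.1274  0.1002]
 [ 0.4671 -0.1339  0.0964]
 [ 0.4804 -0.1241  0.0928]
 [ 0.4767 -0.1242  0.0943]
 [ 0.4724 -0.123   0.0967]
 [ 0.4682 -0.122   0.0991]
 [ 0.4669 -0.1268  0.0967]
 [ 0.4616 -0.1235  0.1008]
 [ 0.4785 -0.1209  0.0914]
 [ 0.474  -0.1195  0.0941]
 [ 0.4696 -0.1181  0.0967]
 [ 0.4697 -0.1257  0.0921]
 [ 0.4663 -0.1262  0.0931]
 [ 0.4643 -0.1297  0.0919]
 [ 0.4691 -0.1177  0.093 ]
 [ 0.4651 -0.117   0.0951]
 [ 0.4626 -0.1268  0.0901]]
```

Estimates: disc at (0.511, 0.1225), with the bar along 31° or 211°. The shaft is at (0.470, -0.129) and the red mark lies at 159°. I'll go above the disc and look from close by.

```bash
R='-2.6 2.95 -0.25 0'
for i in 1; do python3 -m pendant '-2.6 2.95 -0.25 0;-2.6 2.95 -0.25 0;-2.6 2.95 -0.25 0;-2.6 2.95 -0.25 0;-2.6 2.95 -0.25 0'; done
python3 -m pendant '-2.6 2.95 -0.25 0;-2.6 2.95 -0.25 0;-2.6 2.95 -0.25 0;-2.6 2.95 -0.25 0;-2.6 2.95 -0.25 0'
python3 -m pendant '-2.6 2.95 -0.25 0;-2.6 2.95 -0.25 0;-2.6 2.95 -0.25 0;-2.6 2.95 -0.25 0;-2.6 2.95 -0.25 0'
python3 -m pendant '-2.6 2.95 -0.25 0;-2.6 2.95 -0.25 0;-2.6 2.95 -0.25 0;-2.6 2.95 -0.25 0;0 0 0 -0.14'
python3 - <<'E'
from h import *
p=viewer.grab_frame("wrist"); np.save("w1.npy",p,allow_pickle=True)
cv2.imwrite("pics/w1.png",p["frame"]); s=observe(); print(s["position"],s["tcp_rot"],s["t"],pix(p,[[.511,.1225,.086]]))
E
```

```text
t: 1.1
position: [0.3261, -0.4333, 0.2113]
tcp_rot: [-0.626, 3.078, -0.0]
wrist_force: [0.9, -0.2, 0.1]
gripper_width: 0.0874
grasp_force: 0.0
t: 1.6
position: [0.3881, -0.2466, 0.224]
tcp_rot: [-0.627, 3.078, -0.001]
wrist_force: [-0.0, -0.7, 0.5]
gripper_width: 0.0879
grasp_force: 0.0
t: 2.1
position: [0.4501, -0.0598, 0.2366]
tcp_rot: [-0.627, 3.077, 0.0]
wrist_force: [0.9, -0.4, -0.7]
gripper_width: 0.0876
grasp_force: 0.0
t: 2.6
position: [0.5008, 0.0914, 0.2461]
tcp_rot: [-0.844, 3.025, 0.0]
wrist_force: [0.0, -0.8, -1.1]
gripper_width: 0.0879
grasp_force: 0.0
[0.49993371 0.08987407 0.24588355] [ 8.64538679e-01 -3.02011701e+00  1.36232386e-04] 2.65 [[299.82138719 209.600731  ]]
```

View pics/w1.png

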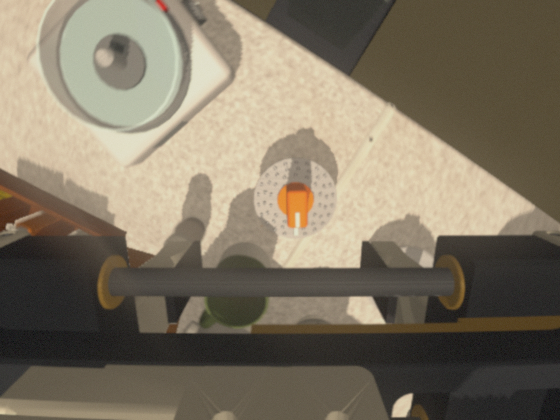

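```bash
python3 - <<'E'
from h import *
p=np.load("w1.npy",allow_pickle=True).item()
a=cv2.resize(p["frame"][145:250,240:350],None,fx=5.4,fy=5.4,interpolation=cv2.INTER_CUBIC)
cv2.imwrite("pics/w1c.png",a)
np.set_printoptions(suppress=True,precision=4)
X=cloud(p)
near=np.hypot(X[...,0]-.511,X[...,1]-.1225)<.075
T=X[near&(X[...,2]>.08)&(X[...,2]<.095)]; print(len(T),T.mean(0),cv2.minAreaRect((T[:,:2]*1000).astype(np.float32)))
Q=X[near&(abs(X[...,2]-.036)<.006)]; print(" plate",len(Q),cv2.minEnclosingCircle(Q[:,:2].astype(np.float32)))
print(world(p,[(297,222)],.086),world(p,[(296,232)],.036))
sh=X[(np.hypot(X[...,0]-.470,X[...,1]+.129)<.03)&(X[...,2]>.101)&(X[...,2]<.11)];print("shaft",len(sh),sh.mean(0))
print("cam",-np.array(p["R"]).T@p["t"])
E
```

```text
766 [0.5116 0.1182 0.0856] ((512.5494995117188, 118.55052185058594), (45.32804870605469, 23.15761947631836), 32.34751510620117)
 plate 4417 ((0.5128303170204163, 0.1191602349281311), 0.055088672786951065)
[[0.5254 0.1277 0.086 ]] [[0.5504 0.1447 0.036 ]]
shaft 192 [ 0.4727 -0.131   0.1026]
cam [0.4406 0.0539 0.4322]
```

View pics/w1c.png

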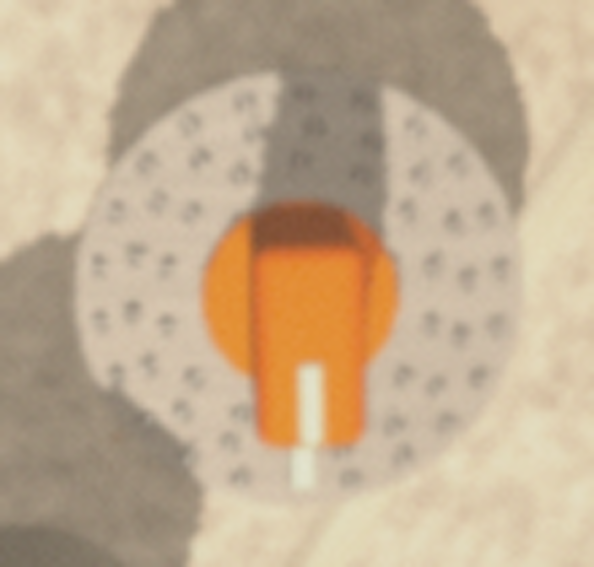

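```bash
cat > loc.py <<'E'
from h import *
np.set_printoptions(suppress=True,precision=4)
p=viewer.grab_frame("wrist"); X=cloud(p)
near=np.hypot(X[...,0]-.511,X[...,1]-.1225)<.075
T=X[near&(X[...,2]>.08)&(X[...,2]<.095)]; print(len(T),T.mean(0),cv2.minAreaRect((T[:,:2]*1000).astype(np.float32)))
Q=X[near&(abs(X[...,2]-.036)<.006)]; print(" plate",len(Q),cv2.minEnclosingCircle(Q[:,:2].astype(np.float32)))
sh=X[(np.hypot(X[...,0]-.470,X[...,1]+.129)<.03)&(X[...,2]>.101)&(X[...,2]<.11)]
if len(sh): print("shaft",len(sh),sh.mean(0))
bw=X[(np.hypot(X[...,0]-.470,X[...,1]+.129)<.1)&(abs(X[...,2]-.095)<.003)]
if len(bw): print("rim",len(bw),cv2.minEnclosingCircle(bw[:,:2].astype(np.float32)))
s=observe(); R=cv2.Rodrigues(s["tcp_rot"])[0]
print(s["t"],s["position"],"x yaw",np.degrees(np.arctan2(R[1,0],R[0,0])),"z",R[:,2],"j6",s["qpos"][5])
for n,g in(("disc",(.512,.120)),("shaft",(.471,-.130))): print(n,"tool xy cm",100*(R.T@(np.array([*g,0])-s["position"]))[:2])
E
python3 loc.py
```

```text
777 [0.5114 0.1182 0.0855] ((511.90576171875, 118.9256591796875), (44.34861373901367, 23.656984329223633), 32.400062561035156)
 plate 4401 ((0.5128476023674011, 0.11928264051675797), 0.05500897020101547)
shaft 197 [ 0.4728 -0.1309  0.1026]
rim 1343 ((0.4699501395225525, -0.13213251531124115), 0.07692451775074005)
2.7 [0.4995 0.0888 0.2459] x yaw -148.7165392370194 z [-0.0004 -0.0002 -1.    ] j6 -1.5884789158878627
disc tool xy cm [-2.7008  2.0138]
shaft tool xy cm [ 13.7849 -17.2224]
```

```bash
python3 -c "
from h import *
print(observe()['qpos'])"
```

```text
[ 5.63688438e-01  5.05626680e-02 -2.73739335e-01 -2.02861687e-05
 -1.24694430e+00 -1.58847892e+00]
```

```bash
python3 -m pendant '-1.4 1.0 2 0;-1.3 1.0 3 0;0 0 3 0;0 0 3 0;0 0 0 0' 1 25
python3 loc.py
```

```text
t: 3.2
position: [0.5095, 0.117, 0.1326]
tcp_rot: [0.832, -3.022, 0.002]
wrist_force: [-0.5, -0.4, -0.2]
gripper_width: 0.0882
grasp_force: 0.0
1636 [0.5114 0.1184 0.0856] ((512.2953491210938, 118.94503784179688), (45.087486267089844, 23.935409545898438), 31.5729923248291)
 plate 8365 ((0.5130703449249268, 0.11932819336652756), 0.05528195574879646)
rim 1001 ((0.49036338925361633, -0.0825471431016922), 0.051502469927072525)
3.25 [0.5111 0.1175 0.1351] x yaw -149.14630996169322 z [-0.003  -0.0021 -1.    ] j6 -1.6328122688797777
disc tool xy cm [-0.2543  0.1699]
shaft tool xy cm [ 16.0866 -19.1894]
```

```bash
python3 -m pendant '-0.1 0.15 2.2 0;0 0 2.2 0;0 0 2.2 0;0 0 2.3 0;0 0 0 0'
python3 -m pendant '0 0 0 0;0 0 0 0;0 0 0 0;0 0 0 0;0 0 0 0' -0.6 25
python3 -m pendant '0 0 0 0;0 0 0 0;0 0 0 0;0 0 0 0;0 0 0 0' -0.6 25
python3 - <<'E'
from h import *
p=viewer.grab_frame("top"); np.save("top1.npy",p,allow_pickle=True)
w=viewer.grab_frame("wrist"); cv2.imwrite("pics/w2.png",w["frame"])
E
```

```text
t: 3.75
position: [0.5117, 0.1199, 0.0466]
tcp_rot: [0.837, -3.026, 0.001]
wrist_force: [-0.7, -0.6, -0.0]
gripper_width: 0.0876
grasp_force: 0.0
t: 4.25
position: [0.5126, 0.1208, 0.0476]
tcp_rot: [-0.84, 3.026, 0.0]
wrist_force: [-0.1, -0.5, -0.1]
gripper_width: 0.053
grasp_force: 0.0
t: 4.75
position: [0.5123, 0.1206, 0.047]
tcp_rot: [0.841, -3.027, 0.0]
wrist_force: [-0.1, 0.2, -0.8]
gripper_width: 0.0238
grasp_force: 24.9
```

View pics/w2.png

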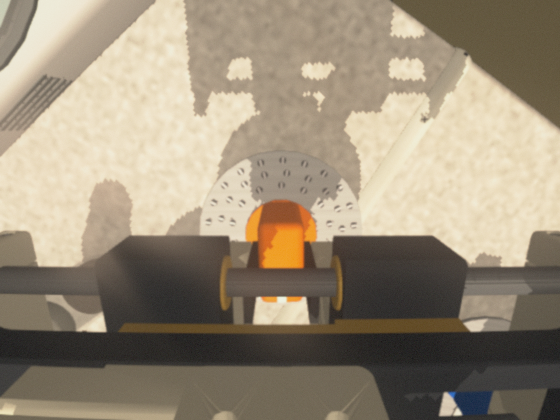

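The wrist view shows the bar held between the pads at (282,250), with the stripe end at the bottom. Next I lift and turn.

```bash
python3 -m pendant '0 0 -2 0;0 0 -3 0;0 0 -3 0;0 0 -3.5 0;0 0 -3 0' - 40
python3 -m pendant '0 0 0 -0.145;0 0 0 -0.145;0 0 0 -0.145;0 0 0 -0.145;0 0 0 -0.145'
python3 -m pendant '0 0 0 -0.145;0 0 0 -0.145;0 0 0 -0.145;0 0 0 -0.145;0 0 0 -0.145'
python3 -m pendant '0 0 0 0;0 0 0 0;0 0 0 0;0 0 0 0;0 0 0 0'
python3 loc.py | tail -3
```

```text
t: 5.35
position: [0.5119, 0.1206, 0.1933]
tcp_rot: [0.84, -3.027, -0.0]
wrist_force: [1.0, 0.8, -3.6]
gripper_width: 0.0238
grasp_force: 39.8
t: 5.85
position: [0.5116, 0.1205, 0.1914]
tcp_rot: [1.866, -2.526, -0.001]
wrist_force: [-0.2, 0.0, -2.8]
gripper_width: 0.0236
grasp_force: 39.8
t: 6.35
position: [0.5117, 0.1205, 0.1913]
tcp_rot: [2.641, -1.7, -0.002]
wrist_force: [-0.6, -0.7, -2.6]
gripper_width: 0.0232
grasp_force: 39.8
t: 6.85
position: [0.5123, 0.1207, 0.192]
tcp_rot: [2.636, -1.71, -0.0]
wrist_force: [-0.1, 0.5, -3.0]
gripper_width: 0.0238
grasp_force: 39.8
6.9 [0.5123 0.1207 0.1921] x yaw -65.9308620663108 z [-0.  0. -1.] j6 -0.184233904194255
disc tool xy cm [0.0507 0.0538]
shaft tool xy cm [21.2049 13.9933]loc.py:5: RuntimeWarning: Mean of empty slice.
  T=X[near&(X[...,2]>.08)&(X[...,2]<.095)]; print(len(T),T.mean(0),cv2.minAreaRect((T[:,:2]*1000).astype(np.float32)))
  ret = um.true_divide(
```

```bash
cat > rel.py <<'E'
from h import *
from scipy.optimize import least_squares
np.set_printoptions(suppress=True,precision=4)
def circ(P,r=None):
    P=P[:,:2]; c=P.mean(0)
    f=least_squares(lambda q:np.hypot(*(P-q[:2]).T)-(r or q[2]),[*c,.05],loss="soft_l1",f_scale=.002); return f.x,len(P)
s=observe(); tz=s["position"]; print("tcp",tz)
for n in("top","wrist"):
    p=viewer.grab_frame(n); X=cloud(p); x,y,z=X[...,0],X[...,1],X[...,2]
    d=np.hypot(x-.471,y+.13)
    m=(d>.065)&(d<.085)&(abs(z-.095)<.004); 
    if m.sum()>30: print(n,"rim",circ(X[m]))
    m=(d<.016)&(z>.1015)&(z<.109)
    if m.sum()>3: print(n,"shaft top",X[m].mean(0),m.sum())
    pz=tz[2]-.047+.036; m=(np.hypot(x-tz[0],y-tz[1])<.07)&(abs(z-pz)<.006)
    # boundary pixels of plate (outer edge)
    e=m&(cv2.erode(m.astype(np.uint8),np.ones((3,3)))==0)&(np.hypot(x-tz[0],y-tz[1])>.048)
    if e.sum()>20: print(n,"plate",circ(X[e],.0545),"z",np.median(z[m]))
    if n=="wrist": cv2.imwrite("pics/rel_w.png",p["frame"])
    else: cv2.imwrite("pics/rel_t.png",p["frame"])
E
python3 rel.py; python3 - <<'E'
from h import *
exec(open('rel.py').read().split("s=observe")[0])
for n in("top0","scene0"):
    p=np.load(n+".npy",allow_pickle=True).item(); X=cloud(p); x,y,z=X[...,0],X[...,1],X[...,2]
    d=np.hypot(x-.471,y+.13)
    print(n,circ(X[(d>.065)&(d<.085)&(abs(z-.095)<.004)]),X[(d<.016)&(z>.1015)&(z<.109)].mean(0))
    e=(np.hypot(x-.512,y-.1205)<.07)&(abs(z-.036)<.006); e&=(cv2.erode(e.astype(np.uint8),np.ones((3,3)))==0)&(np.hypot(x-.512,y-.1205)>.046)
    print(circ(X[e],.0545))
E
```

```text
tcp [0.5123 0.1207 0.1921]
top rim (array([ 0.4711, -0.1289,  0.0721]), 159)
top shaft top [ 0.4727 -0.1285  0.1034] 15
top plate (array([0.5155, 0.1237, 0.05  ]), 96) z 0.1799720872642767
wrist rim (array([ 0.4737, -0.1335,  0.0739]), 879)
wrist plate (array([0.5128, 0.1201, 0.05  ]), 558) z 0.1812668262572441
top0 (array([ 0.471 , -0.129 ,  0.0721]), 164) [ 0.4698 -0.1294  0.1034]
(array([0.5117, 0.1217, 0.05  ]), 208)
scene0 (array([ 0.4718, -0.1278,  0.0724]), 99) [ 0.4693 -0.1236  0.1018]
(array([0.5124, 0.1223, 0.05  ]), 107)
```

```bash
python3 -m pendant '1.5 1 0 0;2.5 1.6 0 0;2.8 1.8 0 0;2.8 1.8 0 0;2.8 1.9 0 0'
python3 -m pendant '2.8 1.8 0 0;2.5 1.7 0 0;2 1.3 0 0;1.5 1 0 0;0 0 0 0'
python3 -m pendant '0 0 0 0;0 0 0 0;0 0 0 0;0 0 0 0;0 0 0 0'; python3 rel.py
```

```text
t: 7.5
position: [0.4885, -0.0272, 0.1922]
tcp_rot: [-2.637, 1.708, -0.0]
wrist_force: [0.4, -0.0, -3.9]
gripper_width: 0.0232
grasp_force: 39.8
t: 8.0
position: [0.4711, -0.1317, 0.1921]
tcp_rot: [2.634, -1.711, -0.0]
wrist_force: [-0.3, 0.2, -2.7]
gripper_width: 0.0235
grasp_force: 39.8
t: 8.5
position: [0.4722, -0.1292, 0.1921]
tcp_rot: [-2.637, 1.707, -0.0]
wrist_force: [0.3, -0.3, -3.3]
gripper_width: 0.0238
grasp_force: 39.8
tcp [ 0.4722 -0.1292  0.1921]
top rim (array([ 0.4701, -0.1288,  0.0715]), 62)
top plate (array([ 0.4742, -0.127 ,  0.05  ]), 66) z 0.17998904429074244
wrist rim (array([ 0.473 , -0.1318,  0.0722]), 943)
wrist plate (array([ 0.4727, -0.1299,  0.05  ]), 534) z 0.18127940510253063
```

View pics/rel_w.png

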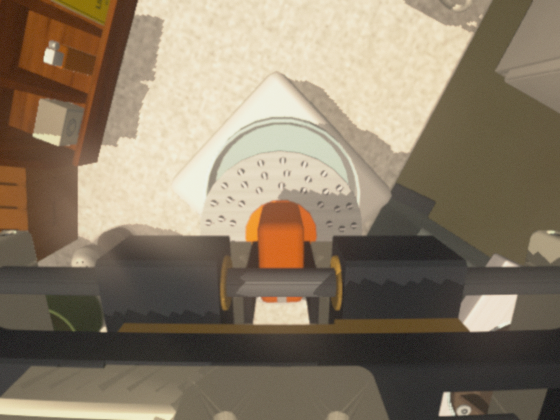

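The disc is centred on the bowl within 1–2 mm; the bar is at (282,250) and the bowl rim is concentric round it. I lower it gently.

```bash
python3 -m pendant '0.04 0.1 1 0;0 0 1.2 0;0 0 1 0;0 0 0.3 0;0 0 0 0'
python3 -m pendant '0 0 0.15 0;0 0 0.15 0;0 0 0.15 0;0 0 0.1 0;0 0 0 0'
python3 -m pendant '0 0 0.1 0;0 0 0.1 0;0 0 0.1 0;0 0 0.1 0;0 0 0 0'
```

```text
t: 9.1
position: [0.4708, -0.1305, 0.1561]
tcp_rot: [2.635, -1.708, -0.002]
wrist_force: [-0.2, 0.6, -3.6]
gripper_width: 0.0234
grasp_force: 39.8
t: 9.6
position: [0.4713, -0.1304, 0.1515]
tcp_rot: [2.637, -1.708, -0.0]
wrist_force: [-0.6, -0.1, -2.7]
gripper_width: 0.0234
grasp_force: 39.8
t: 10.1
position: [0.4712, -0.1304, 0.1474]
tcp_rot: [2.636, -1.708, -0.0]
wrist_force: [0.6, 0.9, -3.1]
gripper_width: 0.0235
grasp_force: 39.8
```

```bash
python3 -m pendant '0 0 0.1 0;0 0 0.1 0;0 0 0.1 0;0 0 0 0;0 0 0 0'
python3 -m pendant '0 0 0.1 0;0 0 0.1 0;0 0 0.1 0;0 0 0 0;0 0 0 0'
```

```text
t: 10.6
position: [0.4715, -0.1304, 0.1446]
tcp_rot: [-2.637, 1.708, -0.0]
wrist_force: [1.0, -1.8, -3.5]
gripper_width: 0.0233
grasp_force: 39.8
t: 11.1
position: [0.4714, -0.1304, 0.1415]
tcp_rot: [-2.637, 1.708, -0.0]
wrist_force: [1.9, -2.2, -3.6]
gripper_width: 0.0238
grasp_force: 39.8
```

```bash
python3 -m pendant '0.05 -0.02 0.1 0;0 0 0.1 0;0 0 0.1 0;0 0 0.1 0;0 0 0 0'
python3 -m pendant '0 0 0.07 0;0 0 0.07 0;0 0 0.07 0;0 0 0 0;0 0 0 0'
```

```text
t: 11.6
position: [0.4716, -0.1307, 0.1374]
tcp_rot: [2.636, -1.708, -0.0]
wrist_force: [-0.0, -0.5, -3.8]
gripper_width: 0.0235
grasp_force: 39.8
t: 12.1
position: [0.4717, -0.1308, 0.1354]
tcp_rot: [-2.637, 1.708, 0.0]
wrist_force: [0.7, -0.8, -2.7]
gripper_width: 0.0234
grasp_force: 39.8
```

```bash
python3 -m pendant '0 0 0.05 0;0 0 0.05 0;0 0 0 0;0 0 0 0;0 0 0 0'
python3 -m pendant '0 0 0.05 0;0 0 0 0;0 0 0 0;0 0 0 0;0 0 0 0'
```

```text
t: 12.6
position: [0.472, -0.1308, 0.1348]
tcp_rot: [-2.637, 1.708, -0.001]
wrist_force: [-0.7, -0.8, 2.9]
gripper_width: 0.0237
grasp_force: 39.8
t: 13.1
position: [0.4722, -0.1309, 0.1347]
tcp_rot: [-2.637, 1.708, -0.002]
wrist_force: [-1.3, -0.9, 6.0]
gripper_width: 0.0237
grasp_force: 39.8
```

It stopped on the key at TCP z 0.1347, as expected. I keep the press light and sweep.

```bash
python3 -m pendant '0 0 -0.02 -0.05;0 0 0 -0.05;0 0 0 -0.05;0 0 0 -0.05;0 0 0 -0.05'
python3 -m pendant '0 0 0 -0.05;0 0 0 -0.05;0 0 0 -0.05;0 0 0 -0.05;0 0 0 -0.05'
```

```text
t: 13.6
position: [0.472, -0.131, 0.1347]
tcp_rot: [2.83, -1.363, 0.001]
wrist_force: [-0.2, -1.3, 4.8]
gripper_width: 0.0236
grasp_force: 39.8
t: 14.1
position: [0.472, -0.1311, 0.1347]
tcp_rot: [2.978, -1.0, 0.001]
wrist_force: [-0.8, -1.7, 4.5]
gripper_width: 0.0236
grasp_force: 39.8
```

```bash
python3 -m pendant '0 0 0 -0.05;0 0 0 -0.05;0 0 0 -0.05;0 0 0 -0.05;0 0 0 -0.05'
python3 -m pendant '0 0 0 -0.05;0 0 0 -0.05;0 0 0 -0.05;0 0 0 -0.05;0 0 0 -0.05'
```

```text
t: 14.6
position: [0.4722, -0.131, 0.1347]
tcp_rot: [3.079, -0.62, 0.002]
wrist_force: [-0.1, -0.2, 4.4]
gripper_width: 0.0235
grasp_force: 39.8
t: 15.1
position: [0.4722, -0.131, 0.1347]
tcp_rot: [3.133, -0.232, 0.002]
wrist_force: [-0.0, -2.2, 3.7]
gripper_width: 0.0229
grasp_force: 39.8
```

```bash
python3 -m pendant '0 0 0.02 -0.05;0 0 0 -0.05;0 0 0 -0.05;0 0 0 -0.05;0 0 0 -0.05'
python3 -m pendant '0 0 0 -0.05;0 0 0 -0.05;0 0 0 -0.05;0 0 0 -0.05;0 0 0 0'; python3 -c "
from h import *
s=observe();print(s['moment'],s['qpos'])"
```

```text
t: 15.6
position: [0.4723, -0.1309, 0.1345]
tcp_rot: [3.137, 0.161, 0.002]
wrist_force: [-0.2, -1.6, 2.7]
gripper_width: 0.0235
grasp_force: 39.8
t: 16.1
position: [0.4717, -0.131, 0.1336]
tcp_rot: [3.106, 0.471, -0.0]
wrist_force: [2.4, -3.2, -2.7]
gripper_width: 0.0234
grasp_force: 39.8
[-1.4937117  -0.63510785 -0.05279681] [ 1.31930856e-01  1.07883802e-01 -4.80426234e-01  2.57272752e-04
 -9.82708706e-01  1.73949480e+00]
```

It dropped in. I lower it carefully.

```bash
python3 -m pendant '0 0 0.1 0;0 0 0.1 0;0 0 0 0;0 0 0 0;0 0 0 0'; python3 -c "
from h import *
s=observe();print(s['moment'],s['wrist_force'])"
```

```text
t: 16.6
position: [0.4718, -0.1308, 0.1319]
tcp_rot: [3.106, 0.469, 0.0]
wrist_force: [1.6, -2.2, -2.6]
gripper_width: 0.0235
grasp_force: 39.8
[-1.46032262 -0.86152088 -0.07638686] [ 1.59861328 -2.24754217 -2.63253851]
```

```bash
python3 -m pendant '0 0.03 0.1 0;0 0 0.12 0;0 0 0.12 0;0 0 0.12 0;0 0 0 0'
python3 -m pendant '0 0 0.1 0;0 0 0.12 0;0 0 0.12 0;0 0 0.12 0;0 0 0 0'
```

```text
t: 17.1
position: [0.4719, -0.131, 0.1273]
tcp_rot: [-3.106, -0.47, -0.0]
wrist_force: [1.3, -2.5, -1.4]
gripper_width: 0.0236
grasp_force: 39.8
t: 17.6
position: [0.4719, -0.131, 0.1226]
tcp_rot: [-3.106, -0.47, -0.0]
wrist_force: [2.5, -0.3, -0.4]
gripper_width: 0.0234
grasp_force: 39.8
```

```bash
python3 -m pendant '0 0 0.1 0;0 0 0.1 0;0 0 0.1 0;0 0 0.1 0;0 0 0 0'
python3 -m pendant '0 0 0.07 0;0 0 0.07 0;0 0 0 0;0 0 0 0;0 0 0 0'
```

```text
t: 18.1
position: [0.4719, -0.131, 0.1187]
tcp_rot: [3.106, 0.47, 0.0]
wrist_force: [2.1, 0.1, 0.6]
gripper_width: 0.0239
grasp_force: 39.8
t: 18.6
position: [0.4721, -0.1311, 0.1178]
tcp_rot: [3.106, 0.47, 0.001]
wrist_force: [1.6, 0.3, 6.5]
gripper_width: 0.0232
grasp_force: 39.8
```

```bash
python3 -m pendant '0 0 0.05 0;0 0 0.05 0;0 0 0 0;0 0 0 0;0 0 0 0'
```

```text
t: 19.1
position: [0.4724, -0.1311, 0.1177]
tcp_rot: [3.106, 0.471, 0.002]
wrist_force: [-1.7, 0.4, 12.9]
gripper_width: 0.0236
grasp_force: 39.9
```

```bash
python3 -m pendant '0 0 -0.1 0;0 0 -0.05 0;0 0 0 0;0 0 0 0;0 0 0 0'
python3 -m pendant '0 0 0 0;0 0 0 0;0 0 0 0;0 0 0 0;0 0 0 0' 0.6
python3 -m pendant '0 0 0 0;0 0 -0.5 0;0 0 -2 0;0 0 -3 0;0 0 -3 0'
python3 -m pendant '0 0 -4 0;0 0 -4 0;0 0 -3 0;0 0 0 0;0 0 0 0'
python3 - <<'E'
exec(open('rel.py').read().split("s=observe")[0])
for n in("top","wrist"):
    p=viewer.grab_frame(n); X=cloud(p); x,y,z=X[...,0],X[...,1],X[...,2]
    d=np.hypot(x-.472,y+.131)
    m=(d<.053)&(d>.028)&(abs(z-.105)<.012); A=np.c_[x[m],y[m],np.ones(m.sum())]
    if m.sum()>50:
        c=np.linalg.lstsq(A,z[m],rcond=None)[0]; print(n,m.sum(),"plate z",np.median(z[m]),"tilt",c[:2])
    T=(d<.04)&(z>.14)&(z<.17); print(" bar top",z[T].size and np.median(z[T]),X[T].mean(0))
    cv2.imwrite(f"pics/end_{n}.png",p["frame"])
E
```

```text
t: 19.6
position: [0.4719, -0.131, 0.1179]
tcp_rot: [3.106, 0.47, 0.0]
wrist_force: [2.3, -0.4, 2.7]
gripper_width: 0.0235
grasp_force: 39.8
t: 20.1
position: [0.4715, -0.131, 0.1177]
tcp_rot: [-3.106, -0.47, 0.001]
wrist_force: [0.3, 0.5, -0.2]
gripper_width: 0.0583
grasp_force: 0.0
t: 20.6
position: [0.4715, -0.1311, 0.204]
tcp_rot: [3.106, 0.47, -0.001]
wrist_force: [1.0, 0.6, -1.0]
gripper_width: 0.0697
grasp_force: 0.0
t: 21.1
position: [0.4719, -0.1309, 0.3136]
tcp_rot: [-3.106, -0.47, -0.003]
wrist_force: [0.1, 0.1, -0.7]
gripper_width: 0.0701
grasp_force: 0.0
top 215 plate z 0.10545995664405493 tilt [0.0403 0.0107]
 bar top 0 [nan nan nan]
wrist 3720 plate z 0.10699363034892986 tilt [ 0.0003 -0.0016]
 bar top 0.15650555127401183 [ 0.4746 -0.1305  0.1561]<stdin>:8: RuntimeWarning: Mean of empty slice.
  ret = um.true_divide(
```

View pics/end_wrist.png

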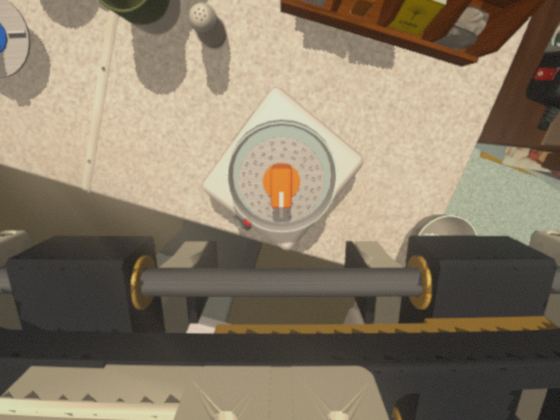

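The wrist view shows the disc sitting level in the bowl at (282,178), plate at 0.106 and bar top at 0.156, which is fully home. The blue disc, mug, salt and cup are where they were.

```bash
python3 -c "
from h import *
print(job.finish_job())"
```

```text
the job is handed in; nothing more can be done
None
```

The orange-grip disc is fitted: it dropped over the key, went down to the seat, was let go and sits level there (plate top measured 105.5–107 mm against 106 mm expected). The job was handed in at about 21 s; no verdict came back.

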